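# Find the pitch-gauge leaf that fits the lead screw

## Task

Find which of the three comb leaves fits the thread of the screw in the working cradle, the one between the red clamps: set a leaf on the thread, teeth down and leaning on the two red fins, gently and without ramming it, and if it rides on the crests put it back in the rack and try another. Leave the leaf that seats fully standing meshed on the thread against the fins, with the other two standing in bays of the rack, and do not push the marker or the two capped bottles about.

Things in the scene. Friction and masses are not known exactly. Their poses are not given: they have to be found in the camera images.
- leaf_blue: Comb leaf, blue grip: plate 74 (y) x 84 (z) x 8 mm (x), 0.15 kg, teeth 4.6 mm high along the lower edge. Grip z = 54-84 mm, 9 mm thick: pinch it across the thickness. Origin: tip of the centre tooth, mid-thickness; z up the plate, y along the teeth. It starts in the rack, z leaning 25 deg toward the robot. Its pitch is to be found by trying or looking.
- leaf_yellow: Comb leaf, yellow grip: plate 74 (y) x 84 (z) x 8 mm (x), 0.15 kg, teeth 4.6 mm high along the lower edge. Grip z = 54-84 mm, 9 mm thick: pinch it across the thickness. Origin: tip of the centre tooth, mid-thickness; z up the plate, y along the teeth. It starts in the rack, z leaning 25 deg toward the robot. Its pitch is to be found by trying or looking.
- leaf_green: Comb leaf, green grip: plate 74 (y) x 84 (z) x 8 mm (x), 0.15 kg, teeth 4.6 mm high along the lower edge. Grip z = 54-84 mm, 9 mm thick: pinch it across the thickness. Origin: tip of the centre tooth, mid-thickness; z up the plate, y along the teeth. It starts in the rack, z leaning 25 deg toward the robot. Its pitch is to be found by trying or looking.
- screw_a: Steel screw, thread 32 mm over the crests, grooves 5.2 mm deep, 84 mm long. Origin: middle of its axis, y along it; fixed, does not turn. Pitches of the three: 9, 12, 15 mm in no stated order; each fits one leaf. The one whose origin is at the rest's is in the working cradle, the others are in storage; this varies. Where a leaf meets it a groove is centred at y = 0.
- screw_b: Steel screw, thread 32 mm over the crests, grooves 5.2 mm deep, 84 mm long. Origin: middle of its axis, y along it; fixed, does not turn. Pitches of the three: 9, 12, 15 mm in no stated order; each fits one leaf. The one whose origin is at the rest's is in the working cradle, the others are in storage; this varies. Where a leaf meets it a groove is centred at y = 0.
- screw_c: Steel screw, thread 32 mm over the crests, grooves 5.2 mm deep, 84 mm long. Origin: middle of its axis, y along it; fixed, does not turn. Pitches of the three: 9, 12, 15 mm in no stated order; each fits one leaf. The one whose origin is at the rest's is in the working cradle, the others are in storage; this varies. Where a leaf meets it a groove is centred at y = 0.
- gauge_stand: Fixed grey plate 148 x 116 x 12 mm, origin in its underside (plate x = -68 to 80 mm). Three cradles, screw axes along y, 34 mm high: the working one at x = -20 mm, nearest the robot, with red clamps (46 mm high, at y = +-50 mm) and two red fins 8 mm wide at y = +-22 mm; storage at x = 22 and 60 mm. A leaf stands on the working screw and leans by its own weight on the fins.
- rest: Leaning frame of the working cradle. Origin: mid-axis of the working screw; z leans 25 deg toward the stand's -x, y along the screw, x normal to the lean, up and away. Fins end at x = -4.5 mm, z = 20 to 52 mm. A leaf's axes are parallel to these. Meshed, its origin is at z = 11.4 mm, x = -0.5, y = 0; a wrong one rides at z = 16. Teeth enter if within 2.5 mm of the grooves in y.
- leaf_rack: Fixed rack, base 72 (x) x 236 (y) x 10 mm; origin in the underside below the middle bay. Three bays side by side at y = -80, 0, 80 mm, one sloping black floor, two fins to a bay (22 mm either side, reaching 45 mm up the lean, on the -x side). A leaf stands on its tooth tips, leaning 25 deg toward the rack's -x on the fins. Its origin is then at z = 24 mm, x = 0, y = the bay's within 3 mm, axes yawed like the rack.
- reagent_bottle_2: White bottle with a green cap, 50 mm wide, 118 mm high, loose, at the back beside the monitor; origin under its centre. Bystander.
- reagent_bottle_1: White bottle with a blue cap, 62 mm wide, 168 mm high, loose; origin under its centre. Bystander, left of the fixed monitor, which is 380 mm high and stands along x from 0.13 to 0.61 m at y = 0.10 to 0.24 m: pass over it.
- marker: White and black marker lying flat, 132 mm long, 14 mm high, loose; origin under its middle, long axis y. Bystander.

How it is judged (in metres and radians):
At the end, for the whole second after the job is handed in: The leaf of the working screw's pitch is meshed on it: tips 8.5-13.5 mm up the lean from the axis, within 7 mm of the leaning plane, 20 mm of the middle, 0.16 rad of the lean, 0.06 rad of the thread line. The other two stand in the rack, tips 19-32 mm high, leaning 0.22-0.65 rad. All at rest ((((distance between screw_a and rest below 0.01 m and z of leaf_blue in the frame of rest between 0.0085 and 0.0135 m and x of leaf_blue in the frame of rest between -0.007 and 0.007 m and y of leaf_blue in the frame of rest between -0.02 and 0.02 m and angle between the z axis of leaf_blue and the z axis of rest, either way round below 0.16 rad and angle between the y axis of leaf_blue and the y axis of rest, either way round below 0.06 rad and linear speed of leaf_blue below 0.02 m/s) and (z of leaf_yellow in the frame of leaf_rack between 0.019 and 0.032 m and x of leaf_yellow in the frame of leaf_rack between -0.012 and 0.012 m and y of leaf_yellow in the frame of leaf_rack between -0.1 and 0.1 m and angle between leaf_yellow's own z axis and vertical between 0.22 and 0.65 rad and linear speed of leaf_yellow below 0.02 m/s) and (z of leaf_green in the frame of leaf_rack between 0.019 and 0.032 m and x of leaf_green in the frame of leaf_rack between -0.012 and 0.012 m and y of leaf_green in the frame of leaf_rack between -0.1 and 0.1 m and angle between leaf_green's own z axis and vertical between 0.22 and 0.65 rad and linear speed of leaf_green below 0.02 m/s)) or ((distance between screw_b and rest below 0.01 m and z of leaf_yellow in the frame of rest between 0.0085 and 0.0135 m and x of leaf_yellow in the frame of rest between -0.007 and 0.007 m and y of leaf_yellow in the frame of rest between -0.02 and 0.02 m and angle between the z axis of leaf_yellow and the z axis of rest, either way round below 0.16 rad and angle between the y axis of leaf_yellow and the y axis of rest, either way round below 0.06 rad and linear speed of leaf_yellow below 0.02 m/s) and (z of leaf_blue in the frame of leaf_rack between 0.019 and 0.032 m and x of leaf_blue in the frame of leaf_rack between -0.012 and 0.012 m and y of leaf_blue in the frame of leaf_rack between -0.1 and 0.1 m and angle between leaf_blue's own z axis and vertical between 0.22 and 0.65 rad and linear speed of leaf_blue below 0.02 m/s) and (z of leaf_green in the frame of leaf_rack between 0.019 and 0.032 m and x of leaf_green in the frame of leaf_rack between -0.012 and 0.012 m and y of leaf_green in the frame of leaf_rack between -0.1 and 0.1 m and angle between leaf_green's own z axis and vertical between 0.22 and 0.65 rad and linear speed of leaf_green below 0.02 m/s)) or ((distance between screw_c and rest below 0.01 m and z of leaf_green in the frame of rest between 0.0085 and 0.0135 m and x of leaf_green in the frame of rest between -0.007 and 0.007 m and y of leaf_green in the frame of rest between -0.02 and 0.02 m and angle between the z axis of leaf_green and the z axis of rest, either way round below 0.16 rad and angle between the y axis of leaf_green and the y axis of rest, either way round below 0.06 rad and linear speed of leaf_green below 0.02 m/s) and (z of leaf_blue in the frame of leaf_rack between 0.019 and 0.032 m and x of leaf_blue in the frame of leaf_rack between -0.012 and 0.012 m and y of leaf_blue in the frame of leaf_rack between -0.1 and 0.1 m and angle between leaf_blue's own z axis and vertical between 0.22 and 0.65 rad and linear speed of leaf_blue below 0.02 m/s) and (z of leaf_yellow in the frame of leaf_rack between 0.019 and 0.032 m and x of leaf_yellow in the frame of leaf_rack between -0.012 and 0.012 m and y of leaf_yellow in the frame of leaf_rack between -0.1 and 0.1 m and angle between leaf_yellow's own z axis and vertical between 0.22 and 0.65 rad and linear speed of leaf_yellow below 0.02 m/s)))); the robot touches nothing.
It fails at once if a leaf is rammed on the thread or dropped on it (over 100 N) (contact force between any of leaf_blue, leaf_yellow, leaf_green and screw_a above 100 N or contact force between any of leaf_blue, leaf_yellow, leaf_green and screw_b above 100 N or contact force between any of leaf_blue, leaf_yellow, leaf_green and screw_c above 100 N).
It fails at once if a bottle or the marker is moved by more than 25 mm (distance of any of reagent_bottle_1, reagent_bottle_2, marker from where it was at the start of the episode above 0.025 m).
It also fails if it takes over 72 s, if anything falls off the work surface, if the arm or the gripper's body presses on something with over 40 N, if the wrist force passes 120 N, or if a joint passes its speed limit or range.

## Robot

A 7-joint arm with a two-finger parallel gripper is mounted at the origin on the work surface; the furniture and walls round the work are solid. World frame = base frame: x ahead of the robot, y to its left, z up, the work surface at z = 0. Lengths are in mm, angles in rad, forces in N, time in s.
With the tool pointing down it reaches from about 400 to 900 mm from the base axis. Payload 5.5 kg.
Tool frame: the origin (TCP) lies at the very end of the fingers, on their centre line; the grasp point (between the pads) lies 19 mm behind it (ctrl.hold_point_z is the distance from the TCP to the grasp point, in mm); z points along the fingers, x is the direction in which the jaws open and shut, and the axes are right-handed (so a half turn about z gives the same grasp; the last joint's range is limited). The gripper opens to 92 mm and grips with 3 to 60 N. Pads are 19 mm wide; open, the fingers measure 130 mm over their backs; the gripper's body (75 mm by 190 mm) begins 47 mm behind the grasp point.
Start: joints at [-1.05, 0.501, -0.427, 1.55, 0.221, 1.138, -0.21], TCP at [165.681, 628.53, 226.729] pointing down, gripper open.
Joint ranges: [-2.88, 2.88], [-0.31, 2.03], [-1.54, 1.56], [0.2, 2.42], [-1.41, 4.55], [0.19, 2.02], [-2.57, 2.57]. Speed limits (rad/s): [2.57, 2.57, 3.14, 3.14, 3.14, 3.14, 3.14].

## Interface

Orientations are given as a unit quaternion [x, y, z, w].
In Python, from cell import ctrl, imaging, spotter gives the robot as it stands.
- The arm moves only by the shell command python3 -m creep 'ROWS' [FORCE]. ROWS is JSON, a list that holds one entry, the list of rows, each a list of 5 numbers: the finger opening in cm, from 0 to 9.18, then the shift along the tool's x, y, z in cm, then the turn about the tool's z in degrees. In form: [[[hand, tx, ty, tz, spin], ...]]. A call has 1 to 12 rows; each row is the pose to reach, as a shift and turn from the pose commanded when the call began, along the tool's axes at that moment; what a row does not reach only later rows make up. A row lasts 1/8 s, in which the tool goes at most 62.5 mm and 10.7 degrees, less where a joint would pass 70% of its speed; a pose out of reach is approached as far as the arm can. A call with a gripper value outside its range is refused whole. The fingers move at their own pace and stop on an object; FORCE is the grip in N (left out, the last holds). Time passes only in rows, so rows that repeat a pose let the fingers close. It gives the time, the measured TCP pose, the force and the opening at its end, in the units of the state.
- ctrl.observe(): the state, without advancing time (a new reading comes with each control period).
- imaging.get_image(name): name is "scene" or "top"; returns the picture (384x512x3 uint8, red, green, blue); there is no depth.
- imaging.camera_model(name): a dict with "fx", "fy", "cx", "cy" (pixels), "extrinsics" (4x4, takes a point from camera to world coordinates). Camera axes: x right, y down, z forward; pixel columns grow to the right and rows downward; lengths in mm; the calibration is good to about 2 mm. A picture is of the moment at which its call begins. camera_model takes no time and is no camera call.
- ctrl.sign_off(): hands the job in, once; it reports no verdict.
Trained networks look in the newest picture that a camera, given by its name, has taken for a name from the list of things; names that differ only in an ending like _2 or _b are one class to them, and where a whole thing is asked for, a point or a joint stands for the part that bears it (a point fixed in the world has none). Each returns a list of dicts, best first, with "conf" (0 to 1); they miss things now and then, are a little off and sometimes report something else, mostly with a low value. They report only what shows in the picture. A call takes as long as a camera call.
- spotter.boxes_of(camera, label): "centre" ([column, row] in pixels, amid what is visible of it).
- spotter.cut_out(camera, label): "pixels" (384x512 bool, what is visible of it) and "centre" ([column, row] in pixels, amid what is visible of it).
- spotter.pinpoint(camera, label): "centre" ([column, row] in pixels: a listed point, or the origin of a listed thing).
The state is a dict: "time_s": time; "q": joint angles; "qd": joint speeds; "joint_efforts": joint torques, N m; "tcp_pos": TCP position; "orientation": TCP orientation; "ft_force": force on the tool from outside, world axes, zero at the start; "ft_torque": the same for the moment, N m; "grip_width": finger opening in mm.
Only numpy, scipy, OpenCV 4.12 (cv2) and the standard library are available. Lean on these libraries where they do the work, as an engineer would, in place of code of your own. Each camera call takes 0.05 s, during which the arm holds its last target.

## Working session

There is one attempt and no reset: what is moved stays moved. The work goes in short steps, Python scripts to look and compute and a shell command to move; the robot and the scene stay as the last step left them, time stands still between calls to the robot, and variables do not carry over. Pictures are saved under pics/ and viewed, and the job is handed in when it is done.

```bash
ls; mkdir -p pics; python3 - <<'E'
from cell import ctrl, imaging, spotter
import cv2, numpy as np
print(ctrl.observe())
for n in("scene","top"):
    im=imaging.get_image(n); cv2.imwrite(f"pics/{n}0.png",cv2.cvtColor(im,cv2.COLOR_RGB2BGR)); m=imaging.camera_model(n); print(n,m)
print(ctrl.hold_point_z)
E
```

```text
pics
{'time_s': 0.0, 'q': array([-1.04979926,  0.50186901, -0.42677186,  1.55147773,  0.22079628,
        1.13830682, -0.21033851]), 'qd': array([-3.96752666e-04, -6.80638756e-04, -9.13442822e-04,  1.92989481e-03,
        8.23518545e-04,  1.15577019e-05,  2.37967975e-04]), 'joint_efforts': array([-5.15117663e-04, -5.66594803e+01, -5.81628710e+00, -2.79120845e+01,
       -6.86005759e-02,  3.06567480e-02,  1.86880015e-04]), 'tcp_pos': array([165.58613223, 627.80632043, 225.65185062]), 'orientation': array([ 7.92132106e-01,  6.10348852e-01, -8.12573616e-04,  5.87412532e-04]), 'ft_force': array([-0.3706752 ,  0.15758069,  0.43380052]), 'ft_torque': array([ 0.02047876, -0.00372536,  0.01337408]), 'grip_width': 91.95065486012294}
scene {'fx': 438.99788964370595, 'fy': 438.99788964370595, 'cx': 252.32989783649222, 'cy': 196.68895249923756, 'extrinsics': array([[-9.38876471e-01,  1.99234591e-01, -2.80742854e-01,
         8.59865393e+02],
       [ 3.44254129e-01,  5.42753189e-01, -7.66099257e-01,
         9.10959573e+02],
       [-2.59393056e-04, -8.15919453e-01, -5.78165529e-01,
         7.51062515e+02],
       [ 0.00000000e+00,  0.00000000e+00,  0.00000000e+00,
         1.00000000e+00]])}
top {'fx': 440.30913347265925, 'fy': 440.30913347265925, 'cx': 252.96699003051478, 'cy': 195.03327415827096, 'extrinsics': array([[-2.28642032e-02, -9.91394622e-01,  1.28895042e-01,
         4.09836596e+02],
       [-9.99676551e-01,  2.12357815e-02, -1.39940851e-02,
        -3.85484486e+01],
       [ 1.11364737e-02, -1.29173315e-01, -9.91559496e-01,
         1.13010481e+03],
       [ 0.00000000e+00,  0.00000000e+00,  0.00000000e+00,
         1.00000000e+00]])}
18.8
```

View pics/scene0.png

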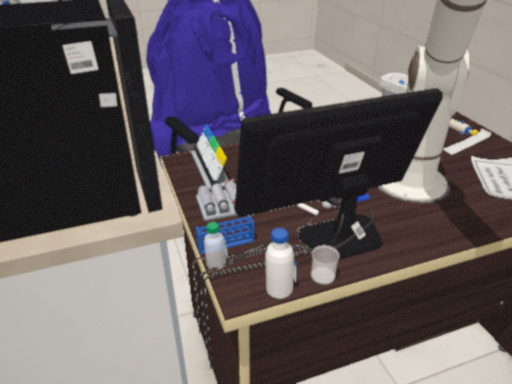

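View pics/top0.png

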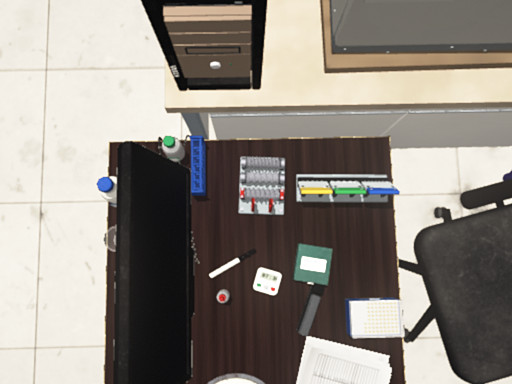

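```bash
cat > h.py <<'E'
from cell import ctrl, imaging, spotter
import cv2, numpy as np
def crop(n,name,x0,y0,x1,y1,s,im=None):
    im=imaging.get_image(n) if im is None else im
    c=cv2.resize(im[y0:y1,x0:x1],None,fx=s,fy=s,interpolation=cv2.INTER_CUBIC)
    cv2.imwrite(f"pics/{name}.png",cv2.cvtColor(c,cv2.COLOR_RGB2BGR)); return im
def w2p(n,P):
    m=imaging.camera_model(n);E=m["extrinsics"];c=E[:3,:3].T@(np.array(P,float)-E[:3,3])
    return np.array([m["fx"]*c[0]/c[2]+m["cx"],m["fy"]*c[1]/c[2]+m["cy"]])
def p2w(n,u,z):
    m=imaging.camera_model(n);E=m["extrinsics"]
    d=E[:3,:3]@np.array([(u[0]-m["cx"])/m["fx"],(u[1]-m["cy"])/m["fy"],1]); o=E[:3,3]
    return o+d*(z-o[2])/d[2]
E
python3 - <<'E'
from h import *
a=cv2.cvtColor(cv2.imread("pics/top0.png"),cv2.COLOR_BGR2RGB)
crop("top","t1",230,145,295,220,8,a); crop("top","t2",288,165,408,215,6,a)
b=cv2.cvtColor(cv2.imread("pics/scene0.png"),cv2.COLOR_BGR2RGB)
crop("scene","s1",160,120,260,240,5,b)
for l in ["leaf_blue","leaf_yellow","leaf_green","screw_a","gauge_stand","rest","leaf_rack","marker"]:
    for c in ["top"]:
        print(l,c,[(np.round(x["centre"],1),round(x["conf"],2)) for x in spotter.pinpoint(c,l)])
print(ctrl.observe()["time_s"])
E
```

```text
leaf_blue top [(array([375.3, 184.2]), 0.68)]
leaf_yellow top [(array([310.6, 184.2]), 0.9), (array([372.7, 181.3]), 0.74)]
leaf_green top [(array([343. , 181.7]), 0.59)]
screw_a top [(array([263.4, 195.2]), 0.83), (array([261.7, 163.1]), 0.72), (array([260.2, 174.7]), 0.6)]
gauge_stand top [(array([261. , 189.3]), 0.75)]
rest top []
leaf_rack top [(array([341.4, 182.3]), 0.92)]
marker top [(array([232.5, 260.2]), 0.84)]
0.5
```

View pics/t1.png

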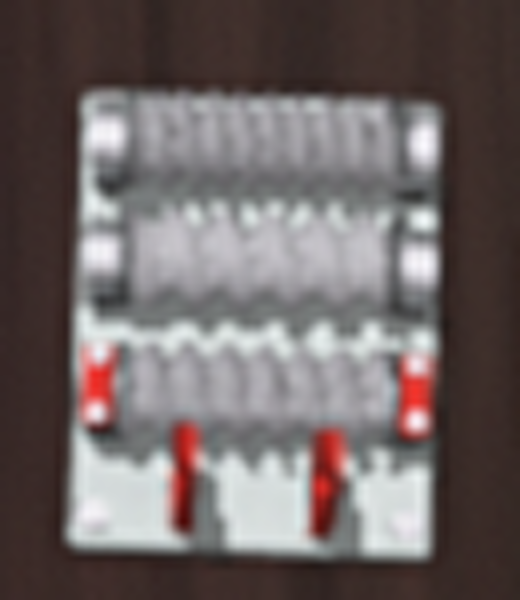

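View pics/t2.png

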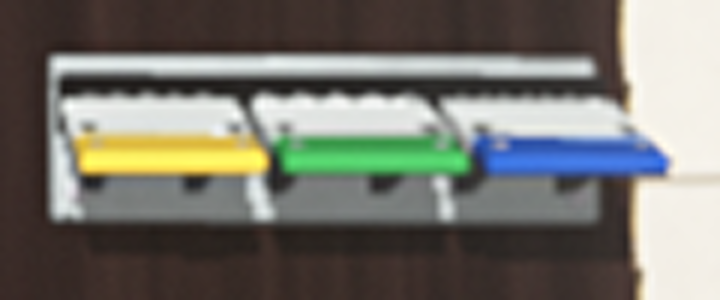

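View pics/s1.png

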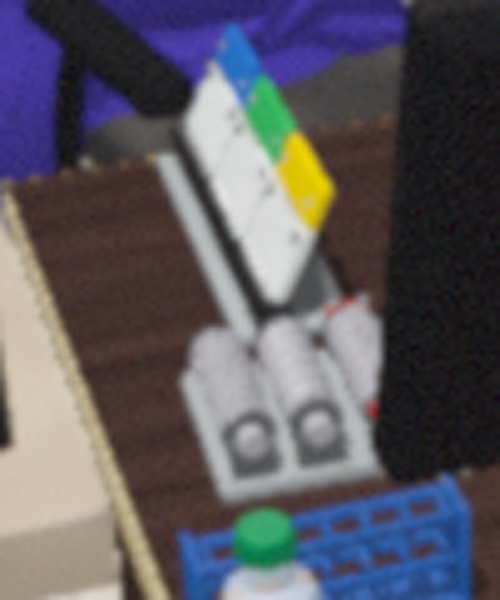

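```bash
python3 - <<'E'
from h import *
ims=[imaging.get_image("top").astype(float) for _ in range(4)]
a=np.mean(ims,0); np.save("top_avg.npy",a)
a8=np.clip(a,0,255).astype(np.uint8)
crop("top","t3",293,174,403,190,7,a8)
g=a.mean(2)
for r in (179,180,181,182): 
    for n,(c0,c1) in dict(Y=(298,330),G=(330,361),B=(361,393)).items(): print(r,n,np.round(g[r,c0:c1]).astype(int))
E
```

```text
179 Y [37 30 32 34 38 37 34 33 36 40 37 34 32 37 41 37 33 31 36 37 33 31 34 38
 38 33 33 34 35 37 39 37]
179 G [36 41 40 35 35 34 34 40 40 36 35 35 36 42 41 35 36 36 36 40 41 38 37 38
 38 43 44 42 42 45 45]
179 B [ 44  43  43  45  44  43  43  46  44  43  45  44  43  44  46  47  44  48
  48  46  46  49  50  48  50  51  52  57  61  60  68 109]
180 Y [ 48  48  51  70  95  89  72  62  84 107  90  62  52  89 115  97  64  58
  90  92  62  50  71 102  95  64  51  51  50  42  37  38]
180 G [ 62 110 110  81  61  49  64 105 108  82  61  49  66 110 112  74  51  50
  66  97 100  74  52  53  69  94  94  68  49  44  44]
180 B [ 50  53  53  72  70  52  56  74  69  55  73  72  53  54  75  72  56  75
  75  56  56  79  76  57  63  67  64  60  61  58  59 110]
181 Y [132 174 174 180 192 189 180 174 185 197 188 174 169 187 200 190 173 170
 186 188 173 168 178 194 190 174 170 171 156 100  40  65]
181 G [155 211 211 202 174 161 183 205 214 208 174 162 186 215 222 204 168 162
 195 215 217 204 169 174 202 196 176 157 122  68  45]
181 B [106 142 145 158 155 141 143 157 150 142 156 155 141 142 156 149 136 152
 156 141 142 159 152 137 147 169 173 141 117  92  61 127]
182 Y [196 244 237 234 234 233 232 231 231 231 230 230 230 230 230 229 228 228
 228 229 228 228 228 229 229 229 230 232 224 170  76  91]
182 G [207 247 241 242 232 227 237 237 241 244 230 226 237 240 243 243 228 224
 240 243 243 243 229 232 244 235 220 219 204 137  66]
182 B [134 203 221 221 219 215 215 218 214 214 217 218 213 214 215 212 208 213
 216 211 212 216 213 209 214 227 232 213 198 171 107 147]
```

View pics/t3.png

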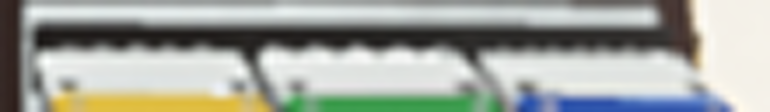

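```bash
python3 - <<'E'
from h import *
a=np.load("top_avg.npy");g=a.mean(2)
for r in range(158,206,2): print(r,np.round(g[r,240:286]).astype(int))
for lab,rr in dict(far=range(160,167),mid=range(172,181),work=range(187,199)).items():
    s=0
    for r in rr:
        v=g[r,246:279];v=v-np.polyval(np.polyfit(range(33),v,2),range(33))
        s=s+abs(np.fft.fft(v*np.hanning(33),512))**2
    k=np.argmax(s[60:180])+60; print(lab,512/k)
E
```

```text
158 [158 183 147 129 126 129 124 147 168 164 160 168 170 150 168 179 167 160
 165 169 152 172 182 167 156 174 178 159 179 190 176 146 153 173 164 164
 174 171 130  89 100 121 137 137 103  59]
160 [140 210 226 223 222 176 133 146 165 171 148 145 162 155 143 164 174 151
 158 172 160 142 160 174 151 149 165 164 149 164 176 153 150 168 169 144
 148 167 145 110  96 136 182 195 152  73]
162 [171 229 235 235 237 187 123 134 156 168 150 144 157 157 146 161 171 150
 137 156 166 149 143 155 151 146 159 165 145 146 162 155 143 160 170 144
 134 157 158 130 120 200 238 238 180  69]
164 [152 171 144 150 158 128 103 122 147 154 136 135 143 144 136 139 147 139
 133 145 151 135 141 151 142 135 149 158 133 132 147 147 140 152 160 145
 144 155 154 125 102 170 214 216 163  65]
166 [172 179 120 112  98  77  86 103 106 114 116 107 102 114 117 110 112 115
 112 108 118 119 114 115 118 117 112 121 122 121 120 124 123 119 125 125
 122 127 132 112  90 112 131 136 103  50]
168 [174 186 106  61  66  81  99 109 117 116 108 109 117 115 103 106 110 105
 104 112 113 104 110 114 109 105 112 112 101 106 112 113 107 11
[... 2876 characters left out ...]
2 130 132 122
 118 113 105  87 122 193 197 131  53  37]
200 [213 165 110 104 102 104 112 116 117 116 111  89  73  93 113 112 113 118
 122 115 107 113 117 115 109 106 115 124 110  78  72  92 116 116 106 109
 120 112  90  72  63  64  77  85  61  40]
202 [224 223 201 180 178 177 147 118 154 206 208 140  70  91 166 189 152 156
 204 204 154 119 154 206 202 151 156 209 181  84  63  89 144 181 154 120
 163 212 185 123 121 126 128 107  60  38]
204 [222 218 217 218 218 219 217 215 217 221 215 163  78  57  89 120 159 206
 223 223 220 198 201 220 219 196 179 205 166  80  69  62 107 167 184 179
 201 220 201 180 204 225 230 180  71  36]
far 3.5555555555555554
mid 5.953488372093023
work 4.7407407407407405
```

```bash
cat > geo.py <<'E'
from h import *
from scipy.optimize import least_squares
def fix(p,s,o): return [(p[0]+.5)/s-.5+o[0],(p[1]+.5)/s-.5+o[1]]
def fit(pts,cam="top"):
    def f(t):
        c,s=np.cos(t[2]),np.sin(t[2]);r=[]
        for P,u in pts:
            W=[t[0]+c*P[0]-s*P[1],t[1]+s*P[0]+c*P[1],P[2]]
            r+=list(w2p(cam,W)-u)
        return np.array(r)
    r=least_squares(f,[550,-100,0],x_scale=[10,10,.1],loss="soft_l1"); return r.x,f(r.x).reshape(-1,2)
E
python3 - <<'E'
from geo import *
o=(230,145)
S=[((80,58,12),(83,92)),((80,-58,12),(440,102)),((-68,58,12),(67,550)),((-68,-58,12),(433,555)),((-20,50,46),(98,385)),((-20,-50,46),(416,392)),((22,50,46),(100,258)) ]
x,r=fit([(P,fix(u,8,o)) for P,u in S[:6]]);print("stand",x,np.round(r,1).tolist())
o=(288,165)
R=[((36,118,10),(50,57)),((36,-118,10),(592,62)),((-36,118,10),(50,220)),((-36,-118,10),(600,220))]
x,r=fit([(P,fix(u,6,o)) for P,u in R]);print("rack",x,np.round(r,1).tolist())
for l in ["leaf_yellow"]:
    for d in spotter.pinpoint("top",l): print(l,p2w("top",d["centre"],24),d["conf"])
# grip of yellow: centre px
g=fix((173,155),6,o); print(g,p2w("top",g,24+84*np.cos(.436)))
E
```

```text
stand [ 5.74971952e+02 -7.66491012e+01 -4.68610486e-02] [[-0.2, 0.0], [-0.1, -0.1], [0.2, -0.3], [-0.0, 0.2], [-0.2, -0.0], [0.3, 0.1]]
rack [ 5.69327135e+02 -2.82803707e+02 -2.55713291e-02] [[-0.3, -0.3], [0.3, -0.7], [-0.1, 0.3], [0.0, 0.6]]
leaf_yellow [ 581.2999491  -204.90699895   24.        ] 0.87
leaf_yellow [555.38543023 -71.27017323  24.        ] 0.7
[316.4166666666667, 190.41666666666666] [ 551.52154484 -203.44324381  100.141647  ]
```

```bash
python3 - <<'E'
from geo import *
a=np.clip(np.load("top_avg.npy"),0,255).astype(np.uint8)
def draw(x0,y0,x1,y1,s,polys,name):
    c=cv2.resize(a[y0:y1,x0:x1],None,fx=s,fy=s,interpolation=cv2.INTER_CUBIC)[:,:,::-1].copy()
    for P,col in polys:
        u=np.array([w2p("top",p) for p in P]); u=((u-[x0,y0]+.5)*s-.5).round().astype(np.int32)
        cv2.polylines(c,[u],True,col,1)
    cv2.imwrite(f"pics/{name}.png",c)
def T(x,y,yaw):
    c,s=np.cos(yaw),np.sin(yaw);return lambda P:[x+c*P[0]-s*P[1],y+s*P[0]+c*P[1],P[2]]
def leaf(F,y,z0,X,zo):
    l=np.deg2rad(25);
    def L(x,yy,z): return F([X+x*np.cos(l)-z*np.sin(l),y+yy,zo+z*np.cos(l)+x*np.sin(l)])
    return [[L(4.5,-37,z0),L(4.5,37,z0),L(4.5,37,84),L(4.5,-37,84)],[L(-4.5,-37,84),L(4.5,-37,84),L(4.5,37,84),L(-4.5,37,84)]]
F=T(569.3,-282.8,-.0256); pol=[([F(p) for p in [(36,118,10),(36,-118,10),(-36,-118,10),(-36,118,10)]],(255,0,255)),([F(p) for p in [(36,118,0),(36,-118,0),(-36,-118,0),(-36,118,0)]],(255,255,0))]
for y in(80,0,-80):
    for z0 in (54,0): pol+=[(q,(0,0,255)) for q in leaf(F,y,z0,0,24)]
draw(288,165,408,215,6,pol,"o1")
F=T(575,-76.6,-.0469);pol=[([F(p) for p in [(80,58,12),(80,-58,12),(-68,-58,12),(-68,58,12)]],(255,0,255))]
for yy in(-22,22):
    l=np.deg2rad(25);ff=[]
    for x,z in((-4.5,20),(-4.5,52)):
        for d in(-4,4): ff.append(F([-20+x*np.cos(l)-z*np.sin(l),yy+d,34+z*np.cos(l)+x*np.sin(l)]))
    pol.append(([ff[0],ff[1],ff[3],ff[2]],(0,255,0)))
pol.append(([F([-20,40,34+16]),F([-20,-40,50])],(255,0,0)))
draw(230,145,295,220,8,pol,"o2")
E
```

```text
(no output)
```

View pics/o1.png

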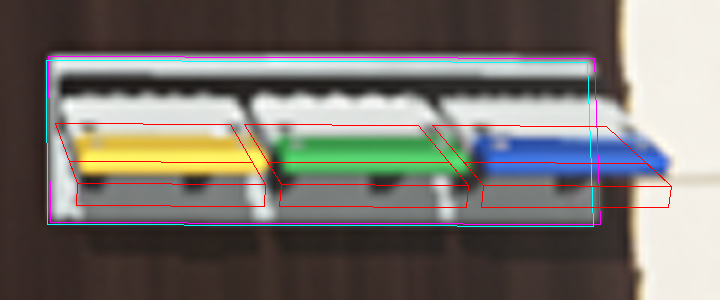

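View pics/o2.png

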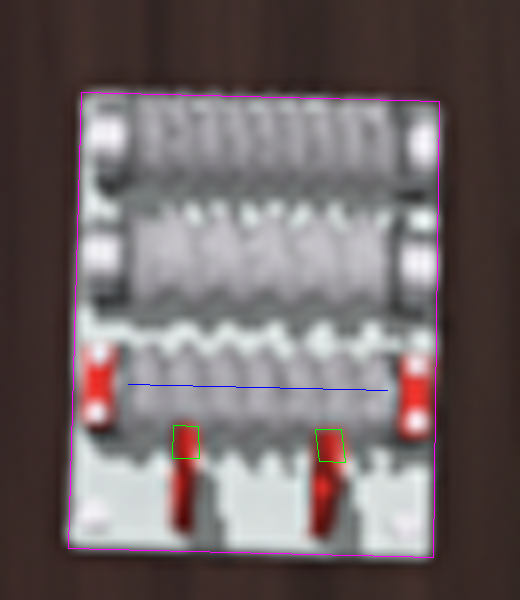

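```bash
python3 - <<'E'
from geo import *
a=np.clip(np.load("top_avg.npy"),0,255).astype(np.uint8)
x0,y0,x1,y1,s=288,165,408,215,6
c=cv2.resize(a[y0:y1,x0:x1],None,fx=s,fy=s,interpolation=cv2.INTER_CUBIC)[:,:,::-1].copy()
l=np.deg2rad(25)
def T(x,y,yaw):
    cc,s=np.cos(yaw),np.sin(yaw);return lambda P:[x+cc*P[0]-s*P[1],y+s*P[0]+cc*P[1],P[2]]
F=T(581,-283.3,-.025)
for y in(80,0,-80):
    L=lambda x,yy,z: F([x*np.cos(l)-z*np.sin(l),y+yy,24+z*np.cos(l)+x*np.sin(l)])
    for P in [[L(4.5,-37,54),L(4.5,37,54),L(4.5,37,84),L(4.5,-37,84)],[L(-4.5,-37,84),L(4.5,-37,84),L(4.5,37,84),L(-4.5,37,84)],[L(4,-37,0),L(4,37,0)]]:
        u=np.array([w2p("top",p) for p in P]); u=((u-[x0,y0]+.5)*s-.5).round().astype(np.int32)
        cv2.polylines(c,[u],True,(0,0,255),1)
cv2.imwrite("pics/o3.png",c)
E
```

```text
(no output)
```

View pics/o3.png

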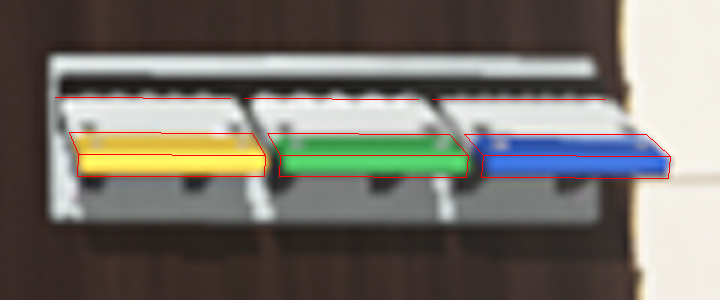

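```bash
cat > go.py <<'E'
import sys
from h import *
from scipy.spatial.transform import Rotation as R
def d(x,y,z,yaw=None,s=None):
    s=s or ctrl.observe(); M=R.from_quat(s["orientation"]).as_matrix()
    dx=M.T@(np.array([x,y,z])-s["tcp_pos"])
    cy=np.degrees(np.arctan2(M[1,0],M[0,0])); 
    sp=None if yaw is None else -((yaw-cy+180)%360-180)
    print("t",round(s["time_s"],2),"tcp",np.round(s["tcp_pos"],1),"yaw",round(cy,2),"shift cm",np.round(dx/10,2),"spin",sp,"F",np.round(s["ft_force"],1),"w",round(s["grip_width"],1))
if __name__=="__main__":
    a=[float(v) for v in sys.argv[1:]]; d(*a)
E
python3 -m creep '[[[9.18,0,0,-5,0],[9.18,0,0,-11,0],[9.18,0,0,-17,0],[9.18,0,0,-22,0],[9.18,0,0,-26,0],[9.18,0,0,-26,0]]]' 20; python3 go.py 554 -204 485 -1.4
```

```text
time_s: 1.5
tcp_pos: [165.4, 629.8, 491.1]
orientation: [0.792, 0.61, 0.003, -0.002]
ft_force: [0.3, -0.1, -0.6]
grip_width: 91.9
t 1.5 tcp [165.4 629.8 491.1] yaw 75.24 shift cm [-7.073e+01  5.882e+01  6.000e-02] spin 76.6374171107209 F [ 0.3 -0.1 -0.6] w 91.9
```

```bash
python3 -m creep '[[[9.18,-3,2.5,0,2],[9.18,-7.5,6.2,0,8],[9.18,-12,10,0,16],[9.18,-16.5,13.7,0,24],[9.18,-21,17.5,0,32],[9.18,-25.5,21.2,0,40],[9.18,-30,25,0,48],[9.18,-34.5,28.7,0,56],[9.18,-39,32.5,0,63],[9.18,-43.5,36.2,0,70],[9.18,-48,40,0,76],[9.18,-50,42,0,76.6]]]'; python3 go.py 554 -204 485 -1.4
```

```text
time_s: 3.0
tcp_pos: [444.6, 34.1, 485.7]
orientation: [1.0, -0.015, -0.001, 0.0]
ft_force: [-0.1, 0.2, -0.6]
grip_width: 91.8
t 3.0 tcp [444.6  34.1 485.7] yaw -1.74 shift cm [11.66 23.47  0.07] spin -0.34385916514824544 F [-0.1  0.2 -0.6] w 91.8
```

```bash
python3 -m creep '[[[9.18,2,4.5,0,0],[8,5,9.5,3,0],[7,7,14.5,8,0],[6,9.5,19,13,0],[6,11.5,22.5,18,0],[6,11.56,23.45,23,0],[6,11.56,23.45,27,0],[6,11.56,23.45,29,0],[6,11.56,23.45,30,0],[6,11.56,23.45,30,0]]]'; python3 go.py 553 -204 74 -1.4
python3 - <<'E'
from h import *
crop("top","g1",285,120,405,230,6)
E
```

```text
time_s: 4.25
tcp_pos: [553.8, -199.0, 186.1]
orientation: [1.0, -0.012, -0.001, -0.0]
ft_force: [-0.2, 0.0, 0.4]
grip_width: 59.9
t 4.25 tcp [ 553.8 -199.   186.1] yaw -1.36 shift cm [-0.06  0.51 11.21] spin 0.03524861938041113 F [-0.2  0.   0.4] w 59.9
```

View pics/g1.png

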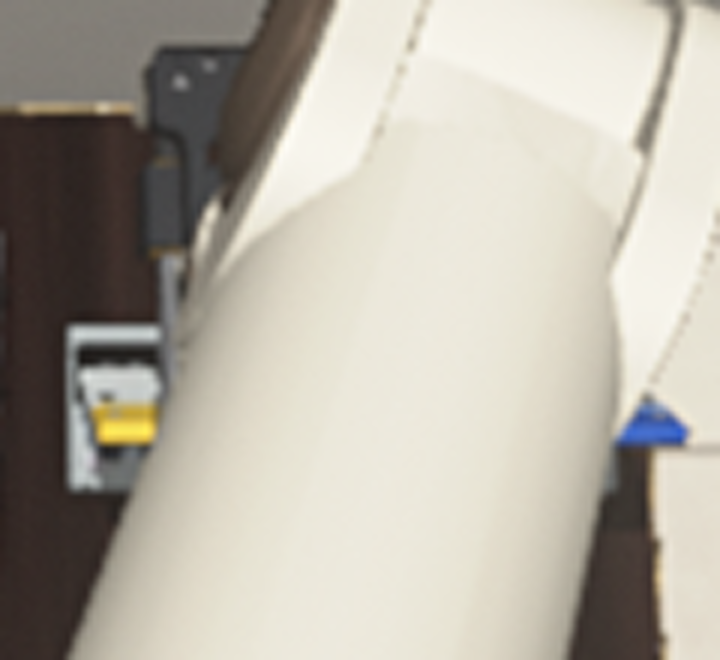

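```bash
python3 -m creep '[[[6,0,0,0,0],[6,0,0,0,0]]]'; python3 go.py 553 -204 74 -1.4
python3 - <<'E'
from h import *
crop("scene","g2",170,90,250,220,6)
E
```

```text
time_s: 4.55
tcp_pos: [555.0, -199.3, 187.8]
orientation: [1.0, -0.012, 0.001, 0.0]
ft_force: [-0.1, -0.3, 0.4]
grip_width: 60.5
t 4.55 tcp [ 555.  -199.3  187.8] yaw -1.36 shift cm [-0.21  0.47 11.38] spin 0.039923963308837074 F [-0.1 -0.3  0.4] w 60.5
```

View pics/g2.png

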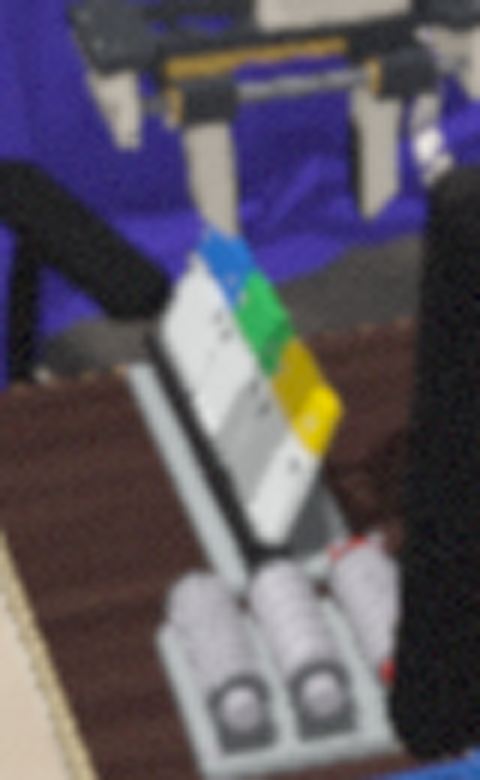

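```bash
python3 -m creep '[[[6,-0.1,0.45,3,0],[6,-0.1,0.45,6.5,0],[6,-0.1,0.45,9.5,0],[6,-0.1,0.45,11,0],[5,-0.1,0.45,11.2,0],[4,-0.1,0.45,11.2,0],[3.4,-0.1,0.45,11.2,0],[3.4,-0.1,0.45,11.2,0]]]' 12; python3 go.py 553 -204 74 -1.4
python3 - <<'E'
from h import *
crop("scene","g3",170,90,250,220,6)
E
```

```text
time_s: 5.6
tcp_pos: [553.8, -203.9, 75.6]
orientation: [1.0, -0.012, 0.001, 0.0]
ft_force: [-0.7, 0.7, 0.6]
grip_width: 34.3
t 5.6 tcp [ 553.8 -203.9   75.6] yaw -1.36 shift cm [-0.08  0.02  0.16] spin 0.03663046857744234 F [-0.7  0.7  0.6] w 34.3
```

View pics/g3.png

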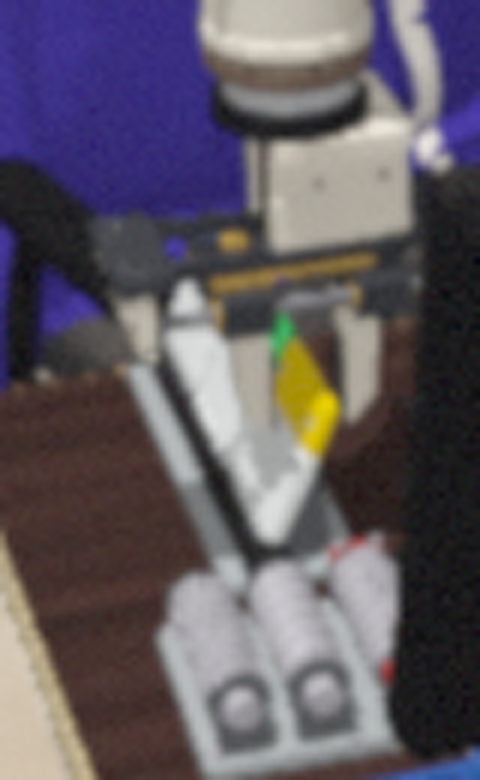

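```bash
python3 -m creep '[[[3,0.6,0,0,0],[2.8,1.2,0,0,0],[2.6,1.7,0,0,0],[2.3,2.1,0,0,0],[2,2.4,0,0,0],[1.7,2.6,0,0,0],[1.4,2.7,0,0,0],[1.2,2.7,0,0,0],[0.6,2.7,0,0,0],[0.6,2.7,0,0,0],[0.6,2.7,0,0,0]]]' 12; python3 go.py 583 -204 74 -1.4
python3 - <<'E'
from h import *
crop("scene","g4",170,90,250,220,6)
E
```

```text
time_s: 7.02
tcp_pos: [580.9, -204.3, 74.9]
orientation: [1.0, -0.012, 0.001, 0.0]
ft_force: [2.9, -0.4, -2.8]
grip_width: 9.2
t 7.03 tcp [ 580.9 -204.3   74.9] yaw -1.36 shift cm [ 0.2  -0.04  0.09] spin 0.04088565445405834 F [ 2.9 -0.4 -2.8] w 9.2
```

View pics/g4.png

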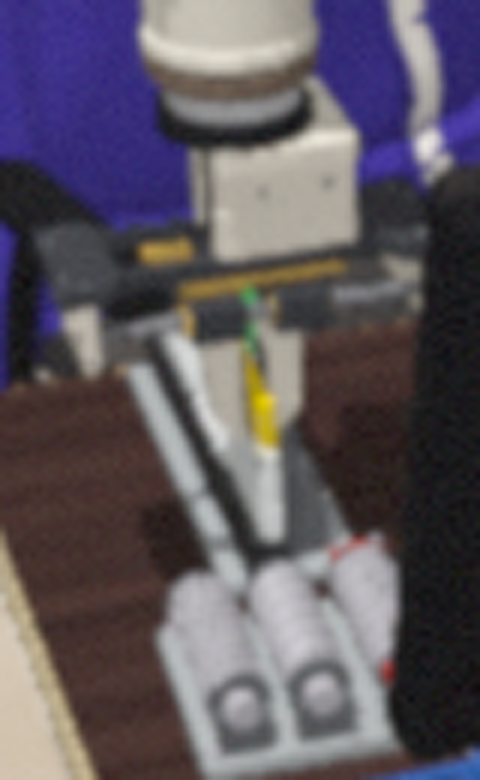

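```bash
python3 -m creep '[[[0.6,0,0,-1,0],[0.6,0,0,-3,0],[0.6,0,0,-6,0],[0.6,0,0,-10,0],[0.6,0,0,-13,0],[0.6,0,0,-15,0],[0.6,0,0,-15,0]]]' 20; 
python3 - <<'E'
from h import *
from go import d
a=np.load("top_avg.npy");g=a.mean(2)
for c in(312.0,311.8,316.6,307.1): print(p2w("top",(c,180.5),25)[:2])
v=g[180,298:325]; 
# screw work crest phase rows 190-194
import scipy.optimize as so
def ph(v,c0,P):
    x=np.arange(len(v))+c0; 
    A=np.c_[np.cos(2*np.pi*x/P),np.sin(2*np.pi*x/P),np.ones_like(x),x,x*x];k=np.linalg.lstsq(A,v,rcond=None)[0]
    p=np.arctan2(k[1],k[0])/(2*np.pi)*P; return [round(p+P*i,2) for i in range(int(c0//P),int((c0+len(v))//P)+1)]
print("leaf",ph(v,298,4.74))
for r in (188,189,190,191,192,193,194,195): print(r,ph(g[r,246:278],246,4.74))
print("stand centre px", w2p("top",(555,-75.7,50)),w2p("top",(549.8,-75.5,45)))
for s in (-12,0,12): print(w2p("top",(555,-75.7+s,50)))
crop("scene","g5",150,30,270,220,4)
d(551,-76,150,-2.69)
E
```

```text
time_s: 7.95
tcp_pos: [580.9, -205.0, 227.7]
orientation: [1.0, -0.012, 0.002, 0.0]
ft_force: [0.9, -0.0, -0.6]
grip_width: 8.9
[ 587.57719108 -205.27036266]
[ 587.58792136 -204.7604776 ]
[ 587.33036424 -216.99916352]
[ 587.84005124 -192.77968483]
leaf [np.float64(292.92), np.float64(297.66), np.float64(302.4), np.float64(307.14), np.float64(311.88), np.float64(316.62), np.float64(321.36)]
188 [np.float64(241.43), np.float64(246.17), np.float64(250.91), np.float64(255.65), np.float64(260.39), np.float64(265.13), np.float64(269.87), np.float64(274.61)]
189 [np.float64(241.69), np.float64(246.43), np.float64(251.17), np.float64(255.91), np.float64(260.65), np.float64(265.39), np.float64(270.13), np.float64(274.87)]
190 [np.float64(242.76), np.float64(247.5), np.float64(252.24), np.float64(256.98), np.float64(261.72), np.float64(266.46), np.float64(271.2), np.float64(275.94)]
191 [np.float64(242.94), np.float64(247.68), np.float64(252.42), np.float64(257.16), np.float64(261.9), np.float64(266.64), np.float64(271.38), np.float64(276.12)]
192 [np.float64(243.1), np.float64(247.84), np.flo
[... 183 characters left out ...]
oat64(257.53), np.float64(262.27), np.float64(267.01), np.float64(271.75), np.float64(276.49)]
194 [np.float64(243.3), np.float64(248.04), np.float64(252.78), np.float64(257.52), np.float64(262.26), np.float64(267.0), np.float64(271.74), np.float64(276.48)]
195 [np.float64(243.2), np.float64(247.94), np.float64(252.68), np.float64(257.42), np.float64(262.16), np.float64(266.9), np.float64(271.64), np.float64(276.38)]
stand centre px [261.76814527 192.94022995] [261.67868787 195.283871  ]
[266.61094267 192.83764964]
[261.76814527 192.94022995]
[256.92385574 193.04284186]
t 8.0 tcp [ 580.1 -204.5  225.9] yaw -1.39 shift cm [ -3.23 -12.78   7.59] spin 1.3049392292648747 F [-0.7 -0.5 -1.3] w 9.1
```

View pics/g5.png

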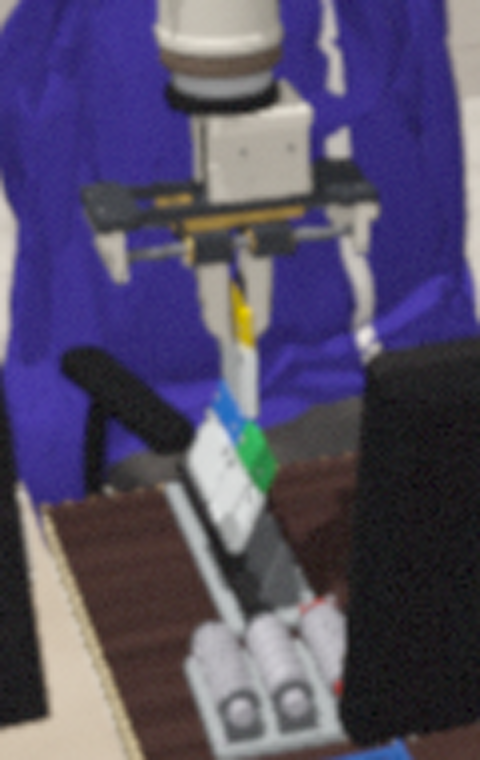

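```bash
python3 -m creep '[[[0.6,-0.5,-2,0,0.3],[0.6,-1.2,-5,0,0.8],[0.6,-2,-8,1,1.3],[0.6,-2.8,-11,3,1.3],[0.6,-2.95,-12.5,5.5,1.3],[0.6,-2.95,-12.8,7,1.3],[0.6,-2.95,-12.8,7.5,1.3],[0.6,-2.95,-12.8,7.5,1.3],[0.6,-2.95,-12.8,7.5,1.3]]]'; python3 go.py 552 -75.5 96 -2.69
python3 - <<'E'
from h import *
crop("scene","g6",180,60,280,220,5)
crop("top","g7",200,120,320,230,6)
E
```

```text
time_s: 9.12
tcp_pos: [554.4, -76.8, 150.5]
orientation: [1.0, -0.024, 0.001, 0.0]
ft_force: [-0.8, -0.4, -1.6]
grip_width: 9.1
t 9.12 tcp [554.4 -76.8 150.5] yaw -2.75 shift cm [-0.25 -0.12  5.45] spin -0.06300369988790067 F [-0.8 -0.4 -1.6] w 9.1
```

View pics/g6.png

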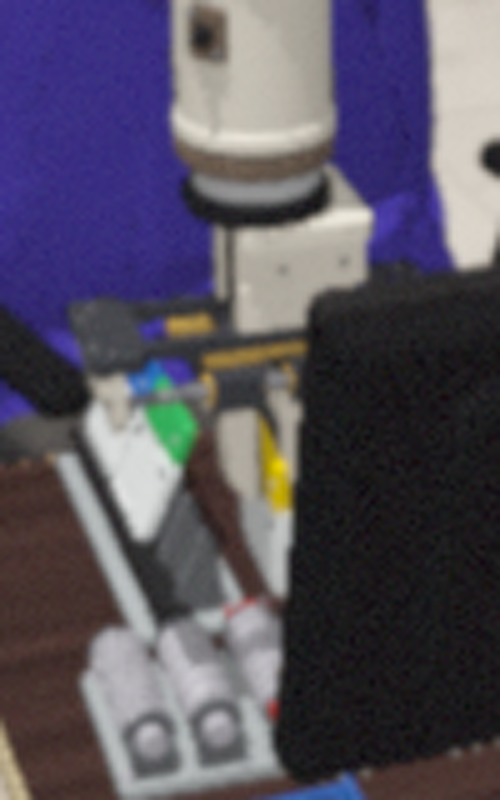

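View pics/g7.png

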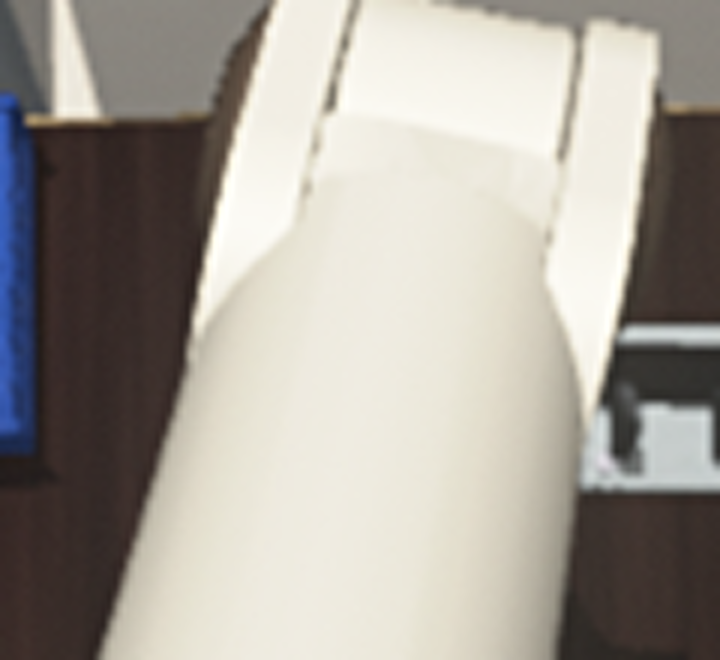

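```bash
python3 -m creep '[[[0.6,-0.2,-0.12,1,0],[0.6,-0.2,-0.12,2.5,0],[0.6,-0.2,-0.12,3.8,0],[0.6,-0.2,-0.12,4.4,0],[0.6,-0.2,-0.12,4.5,0],[0.6,-0.2,-0.12,4.5,0]]]' 10; python3 go.py 552 -75.5 96 -2.69
python3 -m creep '[[[0.6,0,0,0.15,0],[0.6,0,0,0.3,0],[0.6,0,0,0.45,0],[0.6,0,0,0.45,0]]]'; python3 go.py 552 -75.5 96 -2.69
```

```text
time_s: 9.98
tcp_pos: [552.1, -74.5, 104.8]
orientation: [1.0, -0.023, 0.0, 0.0]
ft_force: [0.4, 0.1, -2.4]
grip_width: 8.9
t 9.97 tcp [552.1 -74.5 104.8] yaw -2.67 shift cm [-0.    0.1   0.88] spin 0.018531080665411537 F [ 0.4  0.1 -2.4] w 8.9
time_s: 10.48
tcp_pos: [551.7, -74.3, 100.1]
orientation: [1.0, -0.023, -0.0, -0.0]
ft_force: [-1.2, 0.5, -2.2]
grip_width: 9.0
t 10.47 tcp [551.7 -74.3 100.1] yaw -2.66 shift cm [0.03 0.12 0.41] spin 0.02510536329410229 F [-1.2  0.5 -2.2] w 9.0
```

```bash
python3 -m creep '[[[0.6,0,0.1,0.15,0],[0.6,0,0.1,0.3,0],[0.6,0,0.1,0.3,0]]]'; python3 go.py 552 -75.5 96 -2.69
python3 -m creep '[[[0.6,0,0,0.1,0],[0.6,0,0,0.2,0],[0.6,0,0,0.2,0]]]'; python3 go.py 552 -75.5 96 -2.69
```

```text
time_s: 10.85
tcp_pos: [551.6, -75.4, 97.0]
orientation: [1.0, -0.023, -0.0, -0.0]
ft_force: [0.7, 0.4, -1.7]
grip_width: 8.7
t 10.85 tcp [551.6 -75.4  97. ] yaw -2.67 shift cm [0.04 0.01 0.1 ] spin 0.016839141104838973 F [ 0.7  0.4 -1.7] w 8.7
time_s: 11.22
tcp_pos: [551.7, -75.3, 95.1]
orientation: [1.0, -0.023, -0.0, -0.0]
ft_force: [0.1, -0.9, -1.3]
grip_width: 8.7
t 11.22 tcp [551.7 -75.3  95.1] yaw -2.67 shift cm [ 0.03  0.01 -0.09] spin 0.023395667322375857 F [ 0.1 -0.9 -1.3] w 8.7
```

```bash
for i in 1 2; do python3 -m creep '[[[0.6,0,0,0.1,0],[0.6,0,0,0.2,0],[0.6,0,0,0.2,0]]]' | egrep 'tcp|force'; done
python3 - <<'E'
from h import *
crop("scene","g8",180,60,280,220,5)
E
```

```text
tcp_pos: [552.1, -75.4, 94.4]
ft_force: [-3.5, 0.6, 7.9]
tcp_pos: [552.9, -75.5, 93.5]
ft_force: [-4.3, 0.2, 14.7]
```

View pics/g8.png

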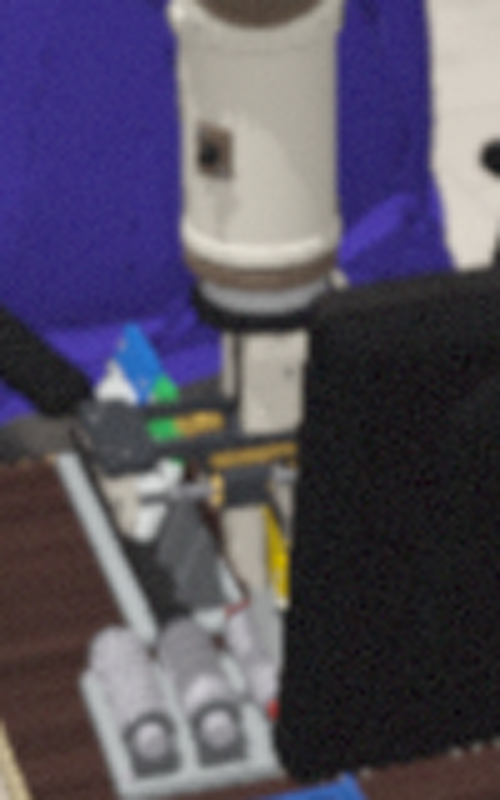

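```bash
python3 -m creep '[[[0.6,0,0,-0.3,0],[1.1,0,0,-0.3,0],[1.3,-0.1,0,-0.3,0],[1.5,-0.4,0,-0.3,0],[1.8,-0.8,0,-0.3,0],[2.1,-1.2,0,-0.3,0],[2.4,-1.6,0,-0.3,0],[2.7,-2,0,-0.3,0],[2.9,-2.4,0,-0.3,0],[3.2,-2.8,0,-0.3,0],[3.5,-3.0,0,-0.3,0],[3.6,-3.0,0,-0.3,0]]]'; python3 go.py 552 -75.5 96 -2.69
python3 - <<'E'
from h import *
crop("scene","g9",180,60,280,220,5)
E
```

```text
time_s: 13.52
tcp_pos: [521.8, -74.0, 94.3]
orientation: [1.0, -0.023, 0.0, -0.0]
ft_force: [0.1, -0.2, 1.2]
grip_width: 35.9
t 13.53 tcp [521.8 -74.   94.3] yaw -2.67 shift cm [ 3.03  0.01 -0.17] spin 0.022558040713221317 F [ 0.1 -0.2  1.2] w 35.9
```

View pics/g9.png

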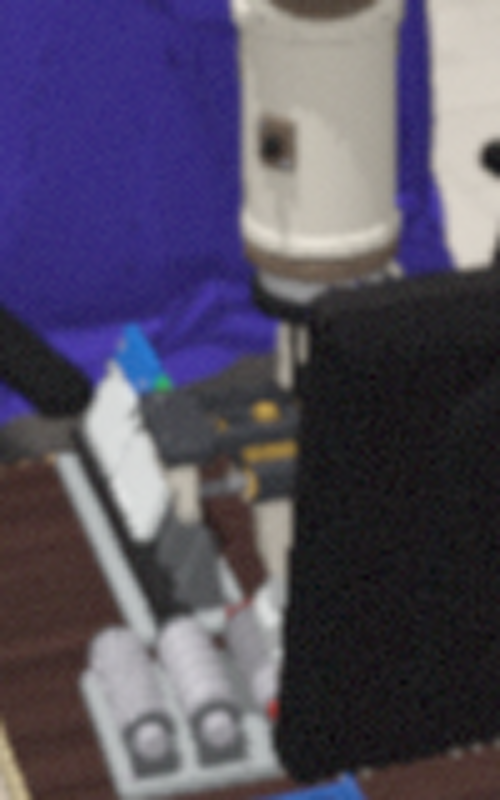

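```bash
python3 -m creep '[[[4.5,0,0,-0.5,0],[5,0,0,-3,0],[5,0,0,-7,0],[5,0,0,-12,0],[5,0,4,-16,0],[5,0,9,-19,0],[5,0,14,-20,0],[5,0,18,-20,0],[5,0,18,-20,0]]]'; python3 go.py 552 -75.5 96 -2.69
python3 - <<'E'
from h import *
crop("scene","h1",180,90,280,220,5)
im=crop("top","h2",230,145,295,220,8)
np.save("top2.npy",im)
E
```

```text
time_s: 14.7
tcp_pos: [512.1, -258.3, 294.9]
orientation: [1.0, -0.027, 0.0, 0.001]
ft_force: [0.6, 0.9, 0.7]
grip_width: 50.0
t 14.7 tcp [ 512.1 -258.3  294.9] yaw -3.06 shift cm [  3.   -18.51  19.85] spin -0.36943037510860677 F [0.6 0.9 0.7] w 50.0
```

View pics/h1.png

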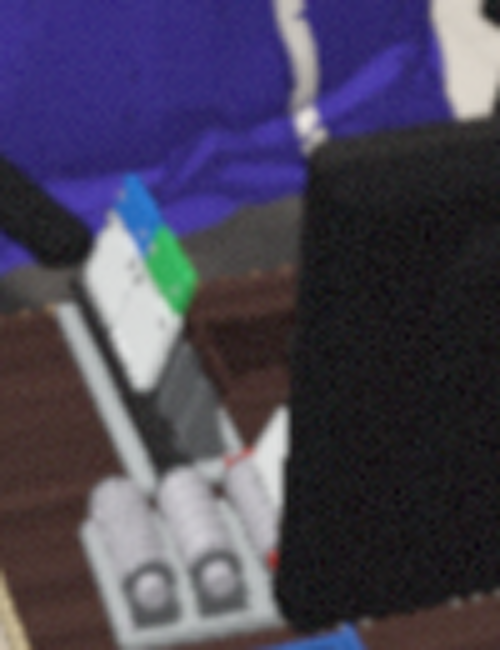

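View pics/h2.png

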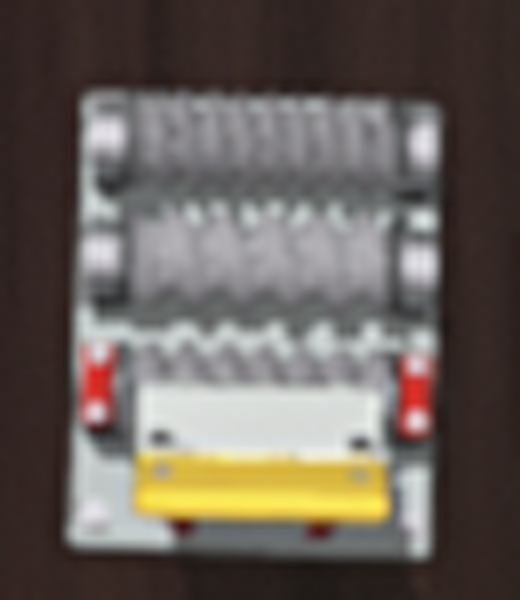

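```bash
python3 - <<'E'
from geo import *
a=np.load("top2.npy"); x0,y0,x1,y1,s=236,180,290,215,14
c=cv2.resize(a[y0:y1,x0:x1],None,fx=s,fy=s,interpolation=cv2.INTER_CUBIC)[:,:,::-1].copy()
l=np.deg2rad(25);cc,ss=np.cos(-.0469),np.sin(-.0469)
F=lambda P:[575+cc*P[0]-ss*P[1],-76.65+ss*P[0]+cc*P[1],P[2]]
for zz,col in((11.4,(0,0,255)),(16,(255,0,0))):
    L=lambda x,yy,z: F([-20+(x-.5)*np.cos(l)-(z+zz)*np.sin(l),yy,34+(z+zz)*np.cos(l)+(x-.5)*np.sin(l)])
    for P in [[L(4.5,-37,54),L(4.5,37,54),L(4.5,37,84),L(4.5,-37,84)],[L(-4.5,-37,84),L(4.5,-37,84),L(4.5,37,84),L(-4.5,37,84)],[L(4,-37,4.6),L(4,37,4.6)]]:
        u=np.array([w2p("top",p) for p in P]); u=((u-[x0,y0]+.5)*s-.5).round().astype(np.int32)
        cv2.polylines(c,[u],True,col,1)
cv2.imwrite("pics/o5.png",c)
E
```

```text
(no output)
```

View pics/o5.png

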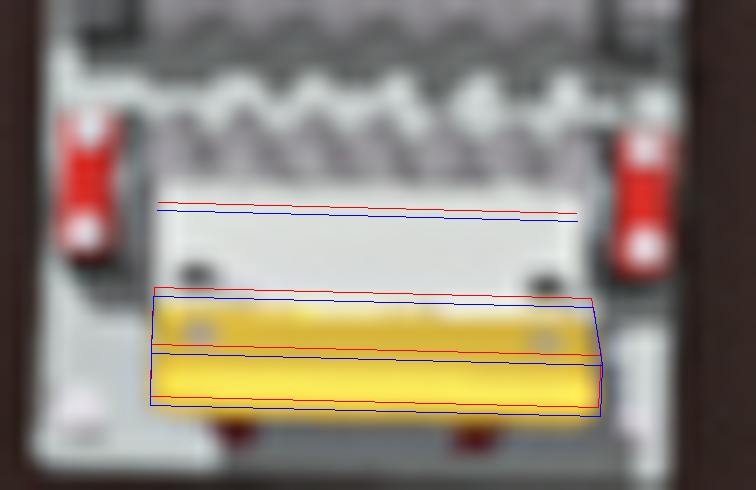

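```bash
python3 - <<'E'
from geo import *
a=np.load("top2.npy").astype(float)
b=np.load("top_avg.npy")
cc,ss=np.cos(-.0469),np.sin(-.0469)
F=lambda P:[575+cc*P[0]-ss*P[1],-76.65+ss*P[0]+cc*P[1],P[2]]
for deg in (22,25,28,31):
  l=np.deg2rad(deg)
  for zz in(11.4,16):
    R0=np.deg2rad(25)
    O=np.array([-20-.5*np.cos(R0)-zz*np.sin(R0),0,34+zz*np.cos(R0)-.5*np.sin(R0)])
    L=lambda x,z,y=0: w2p("top",F(O+[x*np.cos(l)-z*np.sin(l),y,z*np.cos(l)+x*np.sin(l)]))
    print(deg,zz,"z0/4.6/54/84/84back rows",[round(L(*q)[1],2) for q in((4,0),(4,4.6),(4,54),(4.5,54),(4.5,84),(-4.5,84))],L(4.5,84,-37)[0].round(1),L(4.5,84,37)[0].round(1))
print(np.round(a[188:214,255:262].mean(1)).astype(int).tolist())
print(np.round(a[188:214,265:272].mean(1)).astype(int).tolist())
# rack ref
l=np.deg2rad(25);c2,s2=np.cos(-.025),np.sin(-.025)
G=lambda P:[581+c2*P[0]-s2*P[1],-283.3+s2*P[0]+c2*P[1],P[2]]
L=lambda x,z,y=80: w2p("top",G(np.array([x*np.cos(l)-z*np.sin(l),y,24+z*np.cos(l)+x*np.sin(l)])))
print("rack",[round(L(*q)[1],2) for q in((4,0),(4,4.6),(4,54),(4.5,54),(4.5,84),(-4.5,84))])
print(np.round(b[176:202,308:318].mean(1)).astype(int).tolist())
E
```

```text
22 11.4 z0/4.6/54/84/84back rows [np.float64(193.79), np.float64(194.25), np.float64(199.47), np.float64(199.26), np.float64(202.67), np.float64(206.43)] 278.5 246.4
22 16 z0/4.6/54/84/84back rows [np.float64(194.35), np.float64(194.81), np.float64(200.08), np.float64(199.87), np.float64(203.31), np.float64(207.08)] 278.6 246.4
25 11.4 z0/4.6/54/84/84back rows [np.float64(193.81), np.float64(194.37), np.float64(200.64), np.float64(200.44), np.float64(204.52), np.float64(208.21)] 278.5 246.3
25 16 z0/4.6/54/84/84back rows [np.float64(194.37), np.float64(194.93), np.float64(201.25), np.float64(201.05), np.float64(205.17), np.float64(208.87)] 278.6 246.3
28 11.4 z0/4.6/54/84/84back rows [np.float64(193.84), np.float64(194.49), np.float64(201.79), np.float64(201.59), np.float64(206.35), np.float64(209.95)] 278.4 246.3
28 16 z0/4.6/54/84/84back rows [np.float64(194.4), np.float64(195.05), np.float64(202.41), np.float64(202.21), np.float64(207.0), np.float64(210.62)] 278.5 246.3
31 11.4 z0/4.6/54/84/84back rows [np.float64(193.87), np.float64(194.61), np.float64(202.92), np.float64(202.73)
[... 931 characters left out ...]
, 63], [220, 187, 68], [234, 206, 77], [247, 230, 89], [248, 227, 85], [209, 174, 65], [120, 96, 63], [91, 74, 76], [100, 96, 96], [102, 106, 105]]
rack [np.float64(180.84), np.float64(181.33), np.float64(186.88), np.float64(186.68), np.float64(190.29), np.float64(193.92)]
[[201, 207, 207], [119, 122, 121], [44, 41, 40], [38, 35, 33], [82, 81, 79], [181, 185, 182], [228, 232, 228], [226, 229, 226], [223, 226, 225], [223, 227, 227], [222, 223, 212], [221, 205, 146], [223, 190, 70], [225, 191, 67], [245, 228, 87], [255, 245, 102], [255, 241, 94], [229, 194, 81], [126, 120, 102], [118, 123, 127], [122, 126, 126], [122, 126, 124], [122, 126, 124], [124, 127, 126], [124, 127, 126], [99, 100, 98]]
```

```bash
python3 - <<'E'
from geo import *
for off in (44,48,50,52,56):
    P=[w2p("scene",(580.5+dx,-204.7+37,226.8-off)) for dx in(-4,4)]
    print(off,[((p-[150,30]+.5)*4-.5).round(1).tolist() for p in P])
im=cv2.imread("pics/g5.png"); cv2.imwrite("pics/g5z.png",cv2.resize(im[260:440,160:340],None,fx=3,fy=3))
E
```

```text
44 [[261.3, 414.7], [250.3, 416.5]]
48 [[261.5, 419.8], [250.6, 421.6]]
50 [[261.7, 422.4], [250.7, 424.2]]
52 [[261.8, 424.9], [250.9, 426.7]]
56 [[262.1, 430.0], [251.2, 431.8]]
```

View pics/g5z.png

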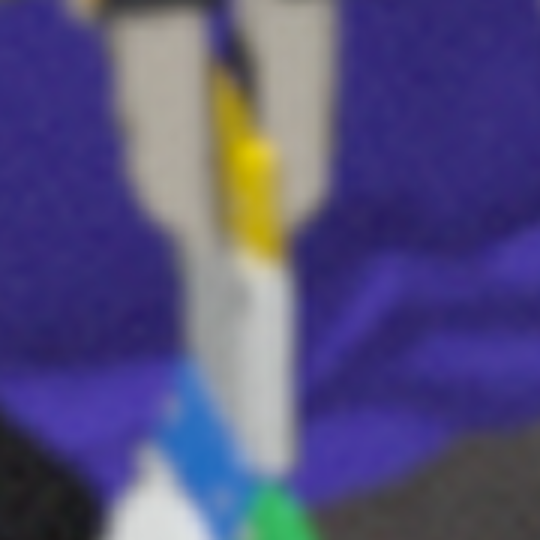

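```bash
python3 - <<'E'
from geo import *
for off in (44,47,50,53):
    print(off,[((w2p("scene",(580.5+dx,-204.7+37,226.8-off+z))-[150,30]+.5)*4-.5).round(1).tolist() for z in(54,84) for dx in (0,)])
im=cv2.imread("pics/g5.png")
print([im[r,252:256].mean(0).round().astype(int).tolist() for r in range(296,360,4)])
print([(r,im[r,254:258].mean(0).round().astype(int).tolist()) for r in range(396,432,3)])
E
```

```text
44 [[251.7, 344.7], [249.4, 303.7]]
47 [[252.0, 348.7], [249.6, 307.8]]
50 [[252.2, 352.7], [249.9, 312.0]]
53 [[252.4, 356.8], [250.1, 316.1]]
[[159, 170, 176], [157, 168, 174], [155, 169, 176], [150, 174, 184], [136, 172, 185], [123, 165, 178], [118, 161, 176], [119, 162, 176], [115, 161, 173], [104, 153, 168], [83, 137, 154], [68, 120, 140], [78, 121, 139], [122, 140, 150], [160, 163, 163], [178, 175, 172]]
[(396, [160, 146, 146]), (399, [158, 148, 147]), (402, [157, 149, 147]), (405, [157, 150, 148]), (408, [158, 152, 150]), (411, [161, 152, 150]), (414, [163, 141, 139]), (417, [160, 114, 115]), (420, [152, 100, 84]), (423, [142, 114, 66]), (426, [132, 148, 62]), (429, [120, 173, 62])]
```

```bash
python3 - <<'E'
from geo import *
a=np.load("top2.npy").astype(float); b=np.load("top_avg.npy")
def edges(row,c0,c1):
    v=row[c0:c1]; m=v.max(); return v
for r in (205,206,207,208): # yellow-ness R-B
    y=(a[r,:,0]-a[r,:,2]); 
    t=80
    i=np.where(y[235:290]>t)[0]+235; l=i[0]-(y[i[0]]-t)/(y[i[0]]-y[i[0]-1]); q=i[-1]+(y[i[-1]]-t)/(y[i[-1]]-y[i[-1]+1]); print(r,round(l,2),round(q,2),round((l+q)/2,2))
cc,ss=np.cos(-.0469),np.sin(-.0469)
F=lambda P:[575+cc*P[0]-ss*P[1],-76.65+ss*P[0]+cc*P[1],P[2]]
for s in(-37,0,37): print(w2p("top",F([-20-5.3-33,s,34+10+75])).round(2))
for r in (189,190,191,192): print(r,np.round(a[r,246:280].mean(1)).astype(int))
for r in (193,194): print(r,np.round(a[r,246:280].mean(1)).astype(int))
# scene overlay
im=imaging.get_image("scene")
x0,y0,x1,y1,s=205,160,245,225,12
c=cv2.resize(im[y0:y1,x0:x1],None,fx=s,fy=s,interpolation=cv2.INTER_CUBIC)[:,:,::-1].copy()
for deg,zz,col in((28,11.4,(0,0,255)),(28,16,(255,0,0))):
    R0=np.deg2rad(25);l=np.deg2rad(deg)
    O=np.array([-20-.5*np.cos(R0)-zz*np.sin(R0),0,34+zz*np.cos(R0)-.5*np.sin(R0)])
    L=lambda x,y,z: F(O+[x*np.cos(l)-z*np.sin(l),y,z*np.cos(l)+x*np.sin(l)])
    for P in ([L(4,-37,0),L(4,37,0),L(4,37,84),L(4,-37,84)],):
        u=np.array([w2p("scene",p) for p in P]); u=((u-[x0,y0]+.5)*s-.5).round().astype(np.int32); cv2.polylines(c,[u],True,col,1)
for P in ([F([80,58,12]),F([80,-58,12]),F([-68,-58,12]),F([-68,58,12])],[F([-20,42,50]),F([-20,-42,50])],[F([22,42,50]),F([22,-42,50])]):
    u=np.array([w2p("scene",p) for p in P]); u=((u-[x0,y0]+.5)*s-.5).round().astype(np.int32); cv2.polylines(c,[u],True,(0,255,0),1)
cv2.imwrite("pics/o6.png",c[:600])
E
```

```text
205 246.56 277.86 262.21
206 246.38 277.96 262.17
207 246.32 278.24 262.28
208 246.47 278.35 262.41
[278.35 205.76]
[262.34 205.36]
[246.32 204.96]
189 [121 148 147 133 145 160 149 142 140 157 165 150 137 133 158 163 146 135
 154 181 167 147 145 163 180 165 147 142 169 176 150 133 107  96]
190 [129 155 156 139 119 137 152 152 134 131 148 155 150 130 133 150 153 143
 131 145 153 150 140 132 150 154 149 136 139 152 151 150 117  75]
191 [134 159 158 143 124 137 160 161 140 130 143 162 162 136 130 146 154 149
 126 134 155 156 144 129 143 156 148 133 123 142 157 159 126  74]
192 [125 161 175 166 155 159 170 170 159 145 137 153 161 149 139 144 156 158
 136 128 149 149 136 127 132 157 160 142 131 150 164 159 146 101]
193 [110 178 210 205 201 204 201 197 199 194 186 183 189 191 187 188 192 194
 187 176 181 182 176 177 175 191 201 189 176 179 180 165 165 130]
194 [114 192 229 225 223 222 222 221 222 221 221 220 220 219 219 219 218 219
 218 218 218 217 218 219 217 218 220 219 212 210 217 192 160 121]
```

View pics/o6.png

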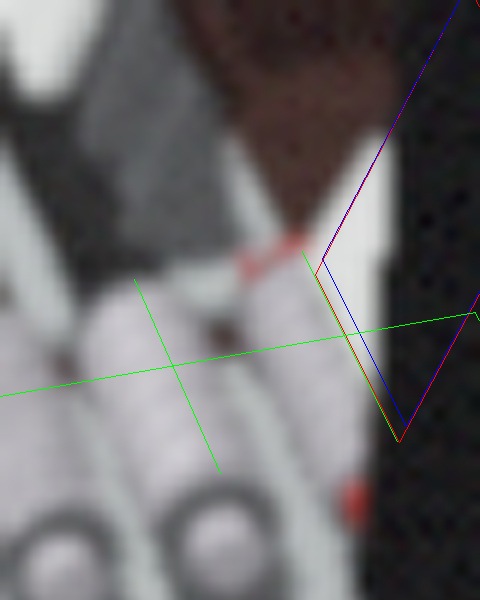

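```bash
python3 - <<'E'
from geo import *
a=np.mean([imaging.get_image("top").astype(float) for _ in range(6)],0).mean(2); b=np.load("top_avg.npy").mean(2)
np.save("top3.npy",a)
def prof(g,cols,r0,r1):
    e=[]
    for c in cols:
        v=g[r0:r1,c]; dv=np.diff(v); k=np.argmax(dv); w=np.clip(dv[max(k-1,0):k+2],0,None); e.append(r0+.5+(w*np.arange(max(k-1,0),max(k-1,0)+len(w))).sum()/w.sum())
    return np.array(e)
A=prof(a,range(249,276),190,197);B=prof(b,range(300,325),178,184)
for n,e in(("screw",A),("rack",B)):
    x=np.arange(len(e)); r=e-np.polyval(np.polyfit(x,e,1),x); M=np.c_[np.cos(2*np.pi*x/4.74),np.sin(2*np.pi*x/4.74)];k=np.linalg.lstsq(M,r,rcond=None)[0]
    print(n,np.round(e,2),"amp",np.hypot(*k),"slope",np.polyfit(x,e,1)[0])
crop("top","h3",236,180,290,215,14,np.clip(np.repeat(a[:,:,None],3,2),0,255).astype(np.uint8))
E
```

```text
screw [192.47 192.41 192.46 192.68 192.74 192.53 192.63 192.91 193.07 193.05
 192.71 192.78 192.92 192.86 192.7  192.73 192.95 193.05 193.07 193.03
 192.96 192.99 192.94 192.57 192.71 192.84 193.24] amp 0.13264945622957144 slope 0.015808462866058495
rack [180.72 180.59 180.42 180.45 180.57 180.64 180.49 180.33 180.44 180.64
 180.71 180.45 180.26 180.39 180.62 180.66 180.44 180.42 180.63 180.71
 180.57 180.35 180.41 180.62 180.71] amp 0.17288387161923935 slope 0.0006332214583296329
```

View pics/h3.png

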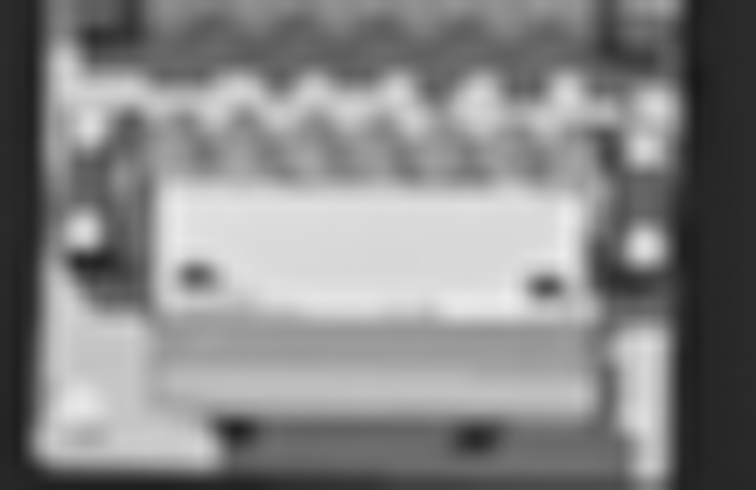

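```bash
python3 - <<'E'
from geo import *
im=np.mean([imaging.get_image("scene").astype(float) for _ in range(8)],0); np.save("sc.npy",im)
cc,ss=np.cos(-.0469),np.sin(-.0469)
F=lambda P:[575+cc*P[0]-ss*P[1],-76.65+ss*P[0]+cc*P[1],P[2]]
x0,y0,x1,y1,s=190,165,242,222,10
c=cv2.resize(np.clip(im,0,255).astype(np.uint8)[y0:y1,x0:x1],None,fx=s,fy=s,interpolation=cv2.INTER_CUBIC)[:,:,::-1].copy()
def line(P,col,cl=True):
    u=np.array([w2p("scene",p) for p in P]); u=((u-[x0,y0]+.5)*s-.5).round().astype(np.int32); cv2.polylines(c,[u],cl,col,1)
R0=np.deg2rad(25)
for deg,zz,xx,col in((27.5,11.4,1.3,(0,0,255)),(27.5,16,1.1,(255,0,0))):
    l=np.deg2rad(deg)
    O=np.array([-20+xx*np.cos(R0)-zz*np.sin(R0),0,34+zz*np.cos(R0)+xx*np.sin(R0)])
    L=lambda x,y,z: F(O+[x*np.cos(l)-z*np.sin(l),y,z*np.cos(l)+x*np.sin(l)])
    line([L(4,-37,0),L(4,37,0),L(4,37,84),L(4,-37,84)],col)
line([F([80,58,12]),F([80,-58,12]),F([-68,-58,12]),F([-68,58,12])],(0,255,0))
line([F([80,58,0]),F([-68,58,0])],(0,255,0))
for X in(-20,22,60):
    ph=np.linspace(0,2*np.pi,40)
    for Y in(-42,42): line([F([X+16*np.cos(p),Y,34+16*np.sin(p)]) for p in ph],(0,255,255))
cv2.imwrite("pics/o7.png",c)
E
```

```text
(no output)
```

View pics/o7.png

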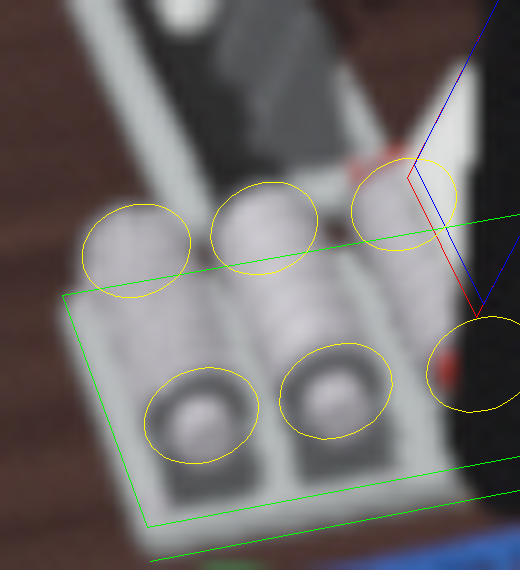

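```bash
python3 - <<'E'
from geo import *
im=np.load("sc.npy")
c=cv2.resize(np.clip(im,0,255).astype(np.uint8)[172:205,220:242],None,fx=24,fy=18,interpolation=cv2.INTER_LINEAR)
c=cv2.convertScaleAbs(c,alpha=2.2,beta=-250)
cv2.imwrite("pics/z1.png",c[:,:,::-1])
g=im.mean(2)
for r in range(172,204,2): print(r,np.round(g[r,222:240]).astype(int))
E
```

```text
172 [ 88 106 123  88  58  53  52  53  53  54  54  59  88 143 169 113  37  26]
174 [ 89 109 140 144 101  60  55  55  54  56  64 102 163 202 198 129  41  28]
176 [ 86  97 138 170 156 102  60  55  54  67 118 178 211 219 202 129  40  29]
178 [ 85  90 116 154 171 156 103  64  78 134 189 216 223 221 202 129  41  26]
180 [ 88  92 109 137 160 160 138 126 156 196 217 222 223 217 194 121  39  28]
182 [161 169 164 140 140 153 169 178 191 210 220 222 220 203 136  52  29  28]
184 [183 177 159 151 174 184 188 188 183 187 206 218 220 201 129  41  27  27]
186 [122 113 117 142 167 183 189 189 183 173 188 209 217 201 129  42  27  26]
188 [106  73  81 121 156 174 183 191 191 186 183 193 212 200 129  40  28  26]
190 [152 149 161 144 136 157 172 183 189 189 183 182 191 190 125  41  25  25]
192 [161 158 173 179 168 157 161 174 181 189 192 188 176 150  88  36  26  27]
194 [174 165 164 173 184 178 160 163 174 179 187 189 174 125  62  29  26  27]
196 [183 173 164 164 176 183 175 155 162 178 184 185 172 117  51  29  26  28]
198 [172 166 159 152 161 179 181 170 160 167 176 176 154  96  41  27  27  25]
200 [119 112 108 112 126 152 176 181 170 159 150 133 116  70  32  26  28  26]
202 [135 147 144 119  96 108 148 178 181 165 133 103  82  53  31  26  28  25]
```

View pics/z1.png

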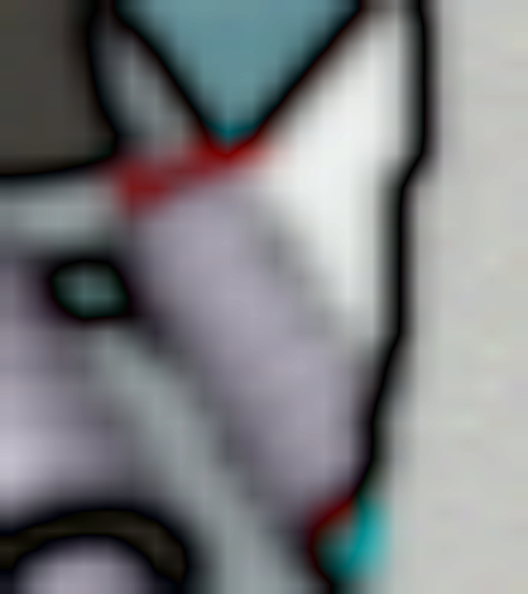

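```bash
python3 - <<'E'
from geo import *
cc,ss=np.cos(-.0469),np.sin(-.0469)
F=lambda P:[575+cc*P[0]-ss*P[1],-76.65+ss*P[0]+cc*P[1],P[2]]
def at(P,Q,row):
    p,q=w2p("scene",P),w2p("scene",Q); t=(row-p[1])/(q[1]-p[1]); return p[0]+t*(q[0]-p[0])
R0=np.deg2rad(25)
for row in(184,186,188,190):
    sil=min(at(F([-20+16*np.cos(p),-40,34+16*np.sin(p)]),F([-20+16*np.cos(p),40,34+16*np.sin(p)]),row) for p in np.linspace(0,2*np.pi,90))
    out=[]
    for deg,zz,xx in((25,11.4,-.5),(28,11.4,1.6),(25,16,-.5),(28,16,1.4)):
      for zt in (0,4.6):
        l=np.deg2rad(deg);O=np.array([-20+xx*np.cos(R0)-zz*np.sin(R0),0,34+zz*np.cos(R0)+xx*np.sin(R0)])
        L=lambda x,y,z: F(O+[x*np.cos(l)-z*np.sin(l),y,z*np.cos(l)+x*np.sin(l)])
        out.append(round(at(L(4,-37,zt),L(4,37,zt),row)-sil,2))
    print(row,round(sil,2),out)
E
```

```text
184 223.4 [np.float64(8.14), np.float64(9.41), np.float64(7.63), np.float64(8.96), np.float64(9.41), np.float64(10.69), np.float64(8.95), np.float64(10.29)]
186 224.34 [np.float64(8.2), np.float64(9.47), np.float64(7.68), np.float64(9.02), np.float64(9.47), np.float64(10.76), np.float64(9.01), np.float64(10.36)]
188 225.28 [np.float64(8.25), np.float64(9.53), np.float64(7.73), np.float64(9.08), np.float64(9.53), np.float64(10.83), np.float64(9.07), np.float64(10.43)]
190 226.22 [np.float64(8.31), np.float64(9.6), np.float64(7.78), np.float64(9.14), np.float64(9.6), np.float64(10.91), np.float64(9.13), np.float64(10.5)]
```

```bash
python3 - <<'E'
from h import *
im=np.load("sc.npy"); b=cv2.imread("pics/scene0.png")[:,:,::-1].astype(float)
print("blue/green/rack diff",np.abs(im-b)[125:160,195:218].mean().round(1),"bottles",np.abs(im-b)[215:305,195:305].mean().round(1))
t=imaging.get_image("top"); t0=np.load("top_avg.npy"); print("marker",np.abs(t-t0)[245:282,205:258].mean().round(1))
crop("scene","f1",180,110,300,310,4)
print(ctrl.observe()["time_s"],ctrl.observe()["qd"].round(3))
E
```

```text
blue/green/rack diff 5.0 bottles 1.6
marker 7.2
15.65 [-0.001  0.001 -0.002  0.001 -0.001  0.001 -0.001]
```

View pics/f1.png

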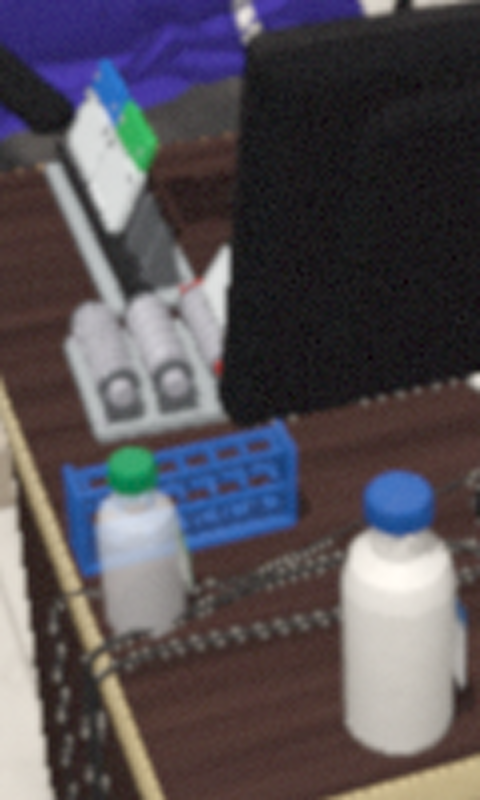

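```bash
python3 -c "
from cell import ctrl
print(ctrl.sign_off())"
```

```text
the job is handed in; nothing more can be done
None
```

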